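Setting the washed-up things out to drain

TASK

Set the washed-up things out to drain, with left and right as seen from the robot: put the dipping bowl, mouth down, in the middle bay of the steel draining tray, lay the garlic press flat and lengthways in the middle of the bay to the left of the bowl and the rice paddle likewise in the bay to the right of the bowl, and hang the blue cup mouth down on the drainer's free peg, to the left of the white cup. Set the bowl and cup down without dropping them, and leave the white cup and the orange sieve where they are.

Things in the scene. Friction and masses are not known exactly. Their poses are not given: they have to be found in the camera images.
- blue_cup_c (a point): Blue handleless cup, standing mouth down on the bench: 75 mm high, 62 mm across at the mouth (below), narrowing to 58 mm near the foot (on top); wall 3.5 mm, 70 mm deep inside, 0.16 kg. This point: on its axis, half-way up (37.5 mm above the mouth plane). z points up, out of the foot.
- bowl_c (a point): Squat terracotta dipping bowl, white line at its rim, standing mouth down on the bench: 36 mm high, 66 mm across; walls upright for the lower 22 mm, then sloping in to a 48 mm foot on top; 0.14 kg. This point: on its axis, half-way up (18 mm above the bench). z up.
- press_c (a point): Stainless garlic press, shut, lying on its side: 168 mm long, 18 mm high (hopper 27 mm), two handles side by side, 0.26 kg. This point: the grip, near the centre of mass, 9 mm up. x runs along it, + to the hopper end (68 mm off), - to the handle ends (100 mm off); z up. Handles parallel, 30 mm wide over both, from x -45 to +27 mm, then spread to 42 mm; hopper at x +27 to +57 mm, up to 50 mm wide.
- paddle_c (a point): Small wooden rice paddle lying flat: 208 mm long, handle 9 mm and blade 7 mm thick, 0.06 kg. This point: the grip, near the centre of mass, half-way up (4.5 mm above the bench). x runs along it, + to the blade end (103 mm off), - to the handle end (105 mm off); z up. Handle 22 mm wide up to x = +8 mm, neck 34 mm wide to +38 mm, then the rounded blade, 54 mm wide.
- tray: Fixed stainless draining tray, 250 mm (x) by 260 mm (y), rim 10 mm high and 3 mm thick. Origin: centre of its underside, on the bench; x points away from the robot, y to its left, z up. Flat floor 3 mm above the origin. Two low dark ribs along x (3 mm high, 8 mm wide) at y = +44 and -44 mm part it into three bays, centred on y = +85 (left), 0 (middle) and -85 mm (right).
- drainer: Fixed white drip tray, 130 (x) by 220 mm (y), with 2 steel pegs 9 mm thick leaning 15 deg to -x, round black tips 12 mm wide. Origin: centre of underside; x away from robot, y to its left. Tips at x -7, y +55 (free) and -55 mm (white cup), tops at z 93 mm; feet at x +14. Lowered upright with axis at x 0, y 55, a cup has 10 mm play and lands on the tip with its centre at z 60 mm; let go, it leans 8 deg.
- white_cup_c (a point): White cup of the same shape and size as the blue one, already hanging mouth down, a little aslant, on the drainer's right peg. Loose: leave it hanging there. This point: on its axis, half-way up.
- sieve: Orange plastic sieve standing on the bench, 126 mm across and 46 mm high, with a flat 110 mm handle along its +x at 42 mm height. Not to be moved. Origin: centre of its underside.

How it is judged:
At the end, for the whole second after the job is handed in: Bowl flat in the tray's middle bay, press flat in the left, paddle in the right: each within 18 mm sideways, 30 mm lengthways of the bay's middle, both tools within 15 deg of the ribs. Blue cup hangs on the left peg, white on the right: within 20 mm, leaning under 26 deg, hanging still. All at rest (x of bowl_c in the frame of tray between -0.03 and 0.03 m and y of bowl_c in the frame of tray between -0.018 and 0.018 m and z of bowl_c in the frame of tray between 0.015 and 0.027 m and angle between each of bowl_c, press_c, paddle_c's own z axis and vertical below 0.15 rad and x of press_c in the frame of tray between -0.03 and 0.03 m and y of press_c in the frame of tray between 0.067 and 0.103 m and z of press_c in the frame of tray between 0.006 and 0.018 m and angle between the x axis of each of press_c, paddle_c and the x axis of tray, either way round below 0.26 rad and x of paddle_c in the frame of tray between -0.03 and 0.03 m and y of paddle_c in the frame of tray between -0.103 and -0.067 m and z of paddle_c in the frame of tray between 0.0015 and 0.0135 m and x of blue_cup_c in the frame of drainer between -0.025 and 0.019 m and y of blue_cup_c in the frame of drainer between 0.035 and 0.075 m and z of blue_cup_c in the frame of drainer between 0.0505 and 0.0705 m and angle between each of blue_cup_c, white_cup_c's own z axis and vertical below 0.45 rad and x of white_cup_c in the frame of drainer between -0.025 and 0.019 m and y of white_cup_c in the frame of drainer between -0.075 and -0.035 m and z of white_cup_c in the frame of drainer between 0.0505 and 0.0705 m and linear speed of each of bowl, press, paddle below 0.02 m/s and linear speed of each of blue_cup, white_cup below 0.06 m/s); the robot touches nothing.
It fails at once if the bowl is dropped (falls free faster than 0.7 m/s) (linear speed of bowl above 0.7 m/s and contact force between bowl and the fingers below 0.05 N).
It fails at once if the blue cup is dropped (falls free faster than 0.7 m/s) (linear speed of blue_cup above 0.7 m/s and contact force between blue_cup and the fingers below 0.05 N).
It fails at once if the white cup is moved by more than 25 mm (distance of white_cup_c from where it was at the start of the episode above 0.025 m).
It fails at once if the sieve is moved by more than 25 mm (distance of sieve from where it was at the start of the episode above 0.025 m).
It also fails if it takes over 99 s, if anything falls off the work surface, if the arm or the gripper's body presses on something with over 40 N, if the wrist force passes 120 N, or if a joint passes its speed limit or range.

ROBOT

A 7-joint arm with a two-finger parallel gripper is mounted at the origin on the work surface. World frame = base frame: x ahead of the robot, y to its left, z up, the work surface at z = 0. Lengths are in m, angles in rad, forces in N, time in s.
With the tool pointing down it reaches from about 0.425 to 0.875 m from the base axis. Payload 8.4 kg.
Tool frame: the origin (TCP) lies on the centre line of the jaws, within the pads' length; the fingertips stand 19 mm ahead of it and the grasp point (between the pads) is the TCP; z points along the fingers, y is the line along which they close (so a half turn about z gives the same grasp; the last joint's range is limited). The gripper opens to 87 mm and grips with 3 to 60 N. Pads are 19 mm wide; open, the fingers measure 117 mm over their backs; the gripper's body (75 mm by 190 mm) begins 51 mm behind the grasp point.
Start: joints at [1.2, 0.333, 0.04, 1.465, -0.013, 1.343, -0.059], TCP at [0.174, -0.626, 0.242] pointing down, gripper open.
Joint ranges: [-2.58, 2.58], [-0.38, 2.09], [-1.3, 1.39], [0.25, 2.4], [-1.5, 4.64], [0.08, 2.09], [-2.65, 2.65]. Speed limits (rad/s): [2.22, 2.22, 2.79, 2.79, 3.14, 3.14, 3.14].

INTERFACE

Orientations are given as a unit quaternion [x, y, z, w].
In Python, from rig import robot, eyes gives the robot as it stands.
- The arm moves only by the tool step_arm, never from a script. Its argument "rows" is a list of rows, each a list of 4 numbers: the shift along the world's x, y, z in cm, then the turn about the world's z in rad. In form: [[tx, ty, tz, twist], ...]. A call has 1 to 12 rows; each row shifts and turns the commanded pose from where the row before left it; what a row does not reach is not made up. A row lasts 1/12 s, in which the tool goes at most 41.7 mm and 7.16 degrees, less where a joint would pass 70% of its speed; a pose out of reach is approached as far as the arm can. A call is refused whole if a number of a shift passes 4.17 or a number of a turn 0.125, either way. A call with a gripper value outside its range is refused whole. "gripper" is the closure in counts, from 0 (fully open) to 255 (shut), set as the call begins (left out, the last holds). The fingers move at their own pace and stop on an object; "grip_force" is the grip in N (left out, the last holds). Time passes only in rows, so rows that do not move let the fingers close. It gives the time, the measured TCP pose, the force, the opening and the grip force at its end, in the units of the state.
- robot.read_state(): the state, without advancing time (a new reading comes with each control period).
- eyes.grab_frame(name): name is "side" or "top"; returns a dict with "img" (400x640x3 uint8, red, green, blue), "vfov" (degrees; the focal length in pixels is half the picture's height over the tangent of half this angle, whatever the lens; pixels are square), "cx", "cy" (the principal point, pixels), "k1" (the pictures are not rectified: a ray, as slopes to the right and down, at radius r is drawn at 1 + k1 r^2 times it, then the intrinsics apply), "pose" (4x4, takes a point from camera to world coordinates). Camera axes: x right, y down, z forward; pixel columns grow to the right and rows downward; lengths in m; the calibration is good to about 2 mm. A picture is of the moment at which its call begins. There is no depth.
- robot.close_job(): hands the job in; it is judged then, once.
Trained networks look in a picture, given as the dict that the camera call returned (one of the last four; its "shot" number tells which), for a name from the list of things; names that differ only in an ending like _2 or _b are one class to them, and where a whole thing is asked for, a point or a joint stands for the part that bears it (a point fixed in the world has none). Each returns a list of dicts, best first, with "score" (0 to 1); they miss things now and then, are a little off and sometimes report something else, mostly with a low value. They report only what shows in the picture. A call takes as long as a camera call.
- eyes.silhouettes(picture, label): "mask" (400x640 bool, what is visible of it) and "extent" ([centre column, centre row, width, height] in pixels, round what is visible of it).
- eyes.landmark_of(picture, label): "pixel" ([column, row] in pixels: a listed point, or the origin of a listed thing).
The state is a dict: "t": time; "qpos": joint angles; "joint_vel": joint speeds; "tau": joint torques, N m; "ee_pos": TCP position; "orientation": TCP orientation; "wrist_force": force on the tool from outside, world axes, zero at the start; "torque": the same for the moment, N m; "finger_gap": finger opening in m; "grip_force": force on a finger pad.
Only numpy, scipy, OpenCV 4.12 (cv2) and the standard library are available. Lean on these libraries where they do the work, as an engineer would, in place of code of your own. Each camera call takes 0.05 s, during which the arm holds its last target. There are 200 camera calls.

## Working session

There is one attempt and no reset: what is moved stays moved. The work goes in short steps, Python scripts to look and compute and a tool call to move; the robot and the scene stay as the last step left them, time stands still between calls to the robot, and variables do not carry over. Pictures are saved under pics/ and viewed, at most 14 in all, crops included, and the job is handed in when it is done.

Besides the shell and the picture viewer there is one more tool, called as name(argument=value, ...), one argument or row to a line, values as JSON. step_arm: Moves the arm, as the interface text tells. Its arguments: {"type":"object","properties":{"rows":{"type":"array"},"gripper":{"type":"number"},"grip_force":{"type":"number"}},"required":["rows"]}

```bash
mkdir -p pics; ls; python3 - <<'E'
from rig import robot, eyes
import cv2
for n in("side","top"):
    p=eyes.grab_frame(n); cv2.imwrite(f"pics/{n}0.png",p["img"][:,:,::-1]); print(n,p["vfov"],p["cx"],p["cy"],p["k1"],p["pose"].round(3).tolist() if hasattr(p["pose"],"round") else p["pose"])
    for l in["blue_cup_c","bowl_c","press_c","paddle_c","tray","drainer","white_cup_c","sieve"]:
        print(l,[(round(d["score"],2),[round(float(x)) for x in d["pixel"]]) for d in eyes.landmark_of(p,l)[:3]],[(round(d["score"],2),[round(float(x)) for x in d["extent"]]) for d in eyes.silhouettes(p,l)[:2]])
print(robot.read_state())
E
```

```text
pics
side 44.37006565994831 321.1499262687986 209.06489933178938 -0.11089780185590263 [[0.998, -0.06, 0.035, 0.547], [-0.067, -0.685, 0.725, -0.892], [-0.02, -0.726, -0.687, 0.903], [0.0, 0.0, 0.0, 1.0]]
blue_cup_c [(0.73, [260, 199])] [(0.84, [264, 200, 30, 37])]
bowl_c [] [(0.56, [360, 243, 26, 25])]
press_c [(0.73, [358, 198]), (0.26, [363, 242])] [(0.95, [351, 199, 62, 14]), (0.23, [420, 284, 106, 50])]
paddle_c [] [(0.6, [273, 252, 81, 22])]
tray [(0.72, [284, 158])] []
drainer [(0.74, [286, 335])] [(0.63, [289, 335, 74, 98])]
white_cup_c [(0.98, [286, 345]), (0.67, [364, 242])] [(0.68, [285, 344, 37, 51])]
sieve [(0.86, [393, 294])] [(0.92, [421, 285, 102, 48])]
top 53.524595331356956 319.72102196588617 204.9722696739844 -0.053799539974584885 [[-0.008, -0.985, 0.174, 0.439], [-1.0, 0.008, -0.0, -0.011], [-0.001, -0.174, -0.985, 1.017], [0.0, 0.0, 0.0, 1.0]]
blue_cup_c [(0.78, [283, 274])] [(0.79, [285, 274, 29, 29]), (0.28, [473, 251, 34, 35])]
bowl_c [(0.86, [344, 182])] [(0.79, [344, 181, 28, 25])]
press_c [] [(0.97, [282, 185, 28, 59])]
paddle_c [(0.79, [348, 266])] [(0.93, 
[... 408 characters left out ...]
qpos': array([ 1.19979589,  0.33323254,  0.03990681,  1.46537822, -0.01337418,
        1.34329319, -0.05846849]), 'joint_vel': array([-0.00063993, -0.00249105, -0.0001218 ,  0.00020361, -0.00070587,
        0.00020313,  0.00041445]), 'tau': array([-2.77799300e-04, -6.56107593e+01,  1.33266997e+00, -4.04060590e+01,
       -6.00530952e-02,  3.50465288e-02,  2.77676600e-05]), 'ee_pos': array([ 0.17447538, -0.62613066,  0.24153562]), 'orientation': array([ 9.90779730e-01,  1.35482568e-01, -1.46908893e-05, -2.02667687e-05]), 'wrist_force': array([ 0.00925827, -0.07110978,  0.33335211]), 'torque': array([-0.00035969, -0.01294441,  0.02523988]), 'grip_force': 0.0, 'finger_gap': 0.08740541457619727}
```

View both.

View pics/top0.png

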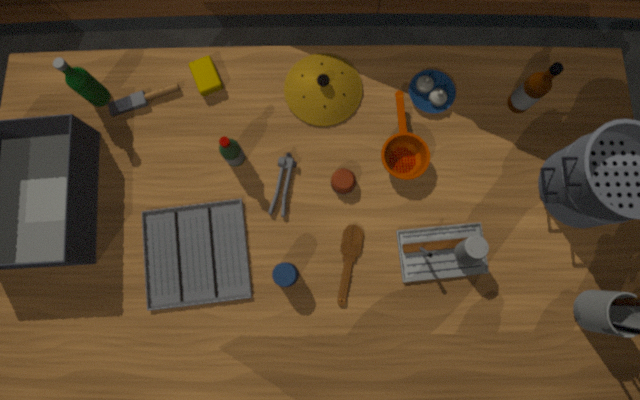

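View pics/side0.png

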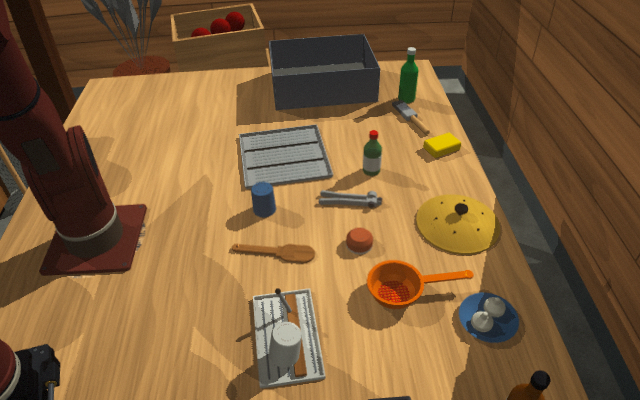

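```bash
cat > h.py <<'E'
import numpy as np, cv2
from scipy.optimize import minimize
from rig import robot, eyes
def K(p): f=200/np.tan(np.radians(p["vfov"])/2); return np.array([[f,0,p["cx"]],[0,f,p["cy"]],[0,0,1]])
def D(p): return np.array([p["k1"],0,0,0,0.])
def proj(p,X):
    T=np.linalg.inv(np.array(p["pose"])); X=np.atleast_2d(X)@T[:3,:3].T+T[:3,3]
    return cv2.projectPoints(X,np.zeros(3),np.zeros(3),K(p),D(p))[0][:,0]
def ray(p,px):
    u=cv2.undistortPoints(np.array([[px]],float),K(p),D(p))[0,0]; T=np.array(p["pose"])
    return T[:3,3],T[:3,:3]@np.array([u[0],u[1],1])
def onz(p,px,z): o,d=ray(p,px); return (o+d*(z-o[2])/d[2])
def tri(ps,pxs):
    A=np.zeros((3,3));b=np.zeros(3)
    for p,px in zip(ps,pxs):
        o,d=ray(p,px); d=d/np.linalg.norm(d); M=np.eye(3)-np.outer(d,d); A+=M;b+=M@o
    return np.linalg.solve(A,b)
t=np.linspace(0,2*np.pi,32)
def ring(r,z): return np.c_[r*np.cos(t),r*np.sin(t),0*t+z]
def box(x0,x1,y0,y1,z0,z1): return np.array([[x,y,z] for x in(x0,x1) for y in(y0,y1) for z in(z0,z1)])
# parts in the object's frame with z=0 at its bottom
M=dict(cup=[np.r_[ring(.031,0),ring(.029,.075)]],
 bowl=[np.r_[ring(.033,0),ring(.033,.022),ring(.024,.036)]],
 press=[box(-.045,.027,-.015,.015,0,.018),
   np.array([[-.045,s*a,z] for s,a in((1,.015),(1,.006))for z in(0,.018)]+[[-.1,a,z] for a in(.021,.010)for z in(0,.018)]),
   np.array([[-.045,-a,z] for a in(.015,.006)for z in(0,.018)]+[[-.1,-a,z] for a in(.021,.010)for z in(0,.018)]),
   box(.027,.057,-.025,.025,0,.027),box(.057,.068,-.012,.012,0,.018)],
 paddle=[box(-.105,.008,-.011,.011,0,.009),box(.008,.038,-.017,.017,0,.008),
   np.r_[ring(1,0),ring(1,.007)]*[.036,.027,1]+[.067,0,0]],
 tray=[box(-.125,.125,-.13,.13,0,.01)],
 sieve=[np.r_[ring(.05,0),ring(.063,.046)],box(.06,.173,-.012,.012,.038,.044)])
def render(p,parts,x,y,a,z0=0):
    R=np.array([[np.cos(a),-np.sin(a),0],[np.sin(a),np.cos(a),0],[0,0,1]]); im=np.zeros((1600,2560),np.uint8)
    for q in parts:
        h=cv2.convexHull(np.float32(proj(p,q@R.T+[x,y,z0])))
        cv2.fillConvexPoly(im,np.int32((h+.5)*4*16),1,shift=4)
    return im>0
def fit(name,views,x0,z0=0):
    ms=[(p,cv2.resize(m.astype(np.uint8),(2560,1600),interpolation=cv2.INTER_LINEAR)>0) for p,m in views]
    ms=[(p,cv2.resize(m.astype(np.float32),(2560,1600))>.5) for p,m in views]
    def f(v):
        s=0
        for p,m in ms:
            r=render(p,M[name],v[0]/100,v[1]/100,v[2]/10,z0); s+=1-(r&m).sum()/max(1,(r|m).sum())
        return s/len(ms)
    b=min((minimize(f,[x0[0]*100,x0[1]*100,a*10],method="Nelder-Mead",options=dict(initial_simplex=np.array([x0[0]*100,x0[1]*100,a*10])+np.array([[0,0,0],[1,0,0],[0,1,0],[0,0,2]]),xatol=.01,fatol=1e-4,maxfev=120)) for a in(x0[2] if hasattr(x0[2],"__len__") else [x0[2]])),key=lambda r:r.fun)
    return (b.x/[100,100,10]).round(4),round(b.fun,3)
E
python3 - <<'E'
from h import *
P={n:eyes.grab_frame(n) for n in("side","top")}; S,T=P["side"],P["top"]
def mk(n,l,c): 
    L=[d for d in eyes.silhouettes(P[n],l) if abs(d["extent"][0]-c[0])+abs(d["extent"][1]-c[1])<25]
    return [(P[n],L[0]["mask"])] if L else []
for nm,l,ct,cs,yaw,z in[("cup","blue_cup_c",(285,274),(264,200),0,.0375),("bowl","bowl_c",(344,181),(360,243),0,.018),("press","press_c",(282,185),(351,199),(0,-.3),.009),("paddle","paddle_c",(350,266),(273,252),(0,-.2),.0045),("tray","tray",(197,258),(284,158),(0,.1),.01),("sieve","sieve",(406,136),(421,285),(0,.2),.03)]:
    a,b=mk("top",l,ct),mk("side",l,cs)
    x=onz(T,{"sieve":(404,158),"press":(284,187)}.get(nm,ct),z)
    yw=yaw if hasattr(yaw,"__len__") else [yaw]
    for v in(a,b,a+b):
        if v: print(nm,len(v),*fit(nm,v,(x[0],x[1],yw)))
print("rim corners",[onz(T,c,.01).round(4).tolist() for c in((143,209),(242,201),(250,299),(148,307))])
for q in((430,256),): print(onz(T,q,.093))
for n,(a,b,c,d) in(("top",(390,490,215,290)),("side",(240,335,280,390))):
    im=P[n]["img"][c:d,a:b,::-1]; cv2.imwrite(f"pics/dr_{n}.png",cv2.resize(im,None,fx=5,fy=5,interpolation=cv2.INTER_CUBIC))
print(robot.read_state()["t"])
E
```

```text
cup 1 [0.4419 0.0753 0.112 ] 0.045
cup 1 [0.4406 0.0734 0.0578] 0.036
cup 2 [0.4412 0.075  0.023 ] 0.056
bowl 1 [ 0.6811 -0.0712  0.1273] 0.039
bowl 1 [ 0.678  -0.0723  0.0569] 0.053
bowl 2 [ 0.68   -0.0715  0.0484] 0.06
press 1 [ 0.6921  0.0826 -0.2021] 0.459
press 1 [ 0.6893  0.0813 -0.1942] 0.16
press 2 [ 0.69    0.0821 -0.1935] 0.318
paddle 1 [ 0.4681 -0.0799 -0.1893] 0.114
paddle 1 [ 0.4651 -0.0795 -0.2229] 0.197
paddle 2 [ 0.4675 -0.08   -0.1927] 0.161
tray 1 [0.4948 0.3101 0.1234] 0.03
tray 1 [0.494  0.3098 0.1091] 0.037
tray 2 [0.4946 0.3098 0.1153] 0.034
sieve 1 [ 0.7377 -0.23    0.0407] 0.06
sieve 1 [ 0.7381 -0.2286  0.0234] 0.085
sieve 2 [ 0.7378 -0.2299  0.0388] 0.074
rim corners [[0.6099, 0.4492, 0.01], [0.6288, 0.1901, 0.01], [0.3806, 0.1643, 0.01], [0.3611, 0.4207, 0.01]]
[ 0.47932367 -0.26652815  0.093     ]
2.4
```

View pics/dr_top.png

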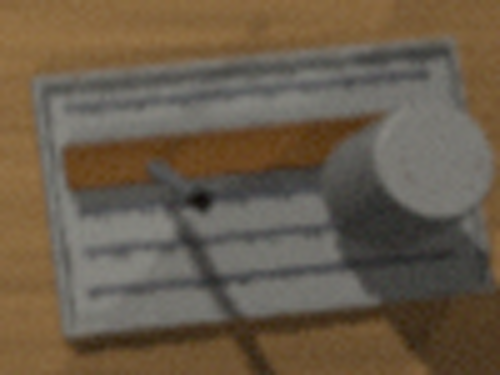

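View pics/dr_side.png

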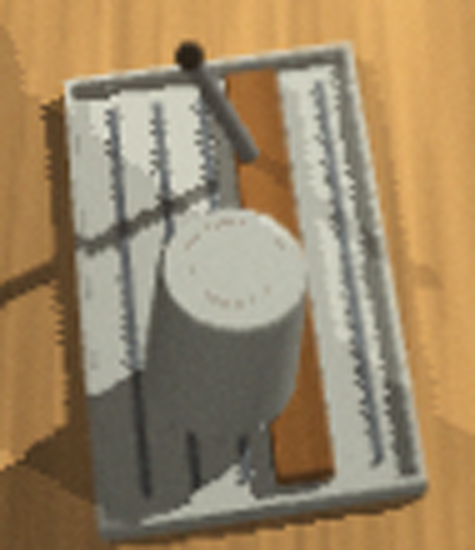

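```bash
python3 - <<'E'
from h import *
T=eyes.grab_frame("top");S=eyes.grab_frame("side")
tip=tri((S,T),((278,291),(429.4,255))); print("tip",tip.round(4),"z.087 top/side",onz(T,(429.4,255),.087).round(4),onz(S,(278,291),.087).round(4))
for h in(.01,.015): print("drainer",[onz(T,c,h).round(4).tolist() for c in((397.4,230.6),(481,223),(488,273),(403.6,282))])
print("drainer side corners",[onz(S,(240+a/5,280+b/5),.01).round(4).tolist() for a,b in((350,44),(425,490),(103,540),(68,85))])
print("bottle base",onz(S,(372,171),0), "cap",tri((S,T),((373.5,134),(225,142))))
for nm,v in(("press",(.69,.082,-.195)),("paddle",(.4672,-.08,-.195)),("tray",(.4946,.3098,.115)),("cup",(.4412,.0748,0)),("bowl",(.68,-.0715,0))):
  for p in(S,T):
    m=cv2.resize(render(p,M[nm],*v).astype(np.uint8),(640,400),interpolation=cv2.INTER_AREA)
    cs,_=cv2.findContours(m,cv2.RETR_EXTERNAL,cv2.CHAIN_APPROX_NONE); cv2.drawContours(p["img"],cs,-1,(255,0,255),1)
a=cv2.resize(T["img"][140:320,130:380],None,fx=2.4,fy=2.4); b=cv2.resize(S["img"][110:280,220:400],None,fx=2.4,fy=2.4)
o=np.zeros((440,1032,3),np.uint8); o[:a.shape[0],:a.shape[1]]=a; o[:b.shape[0],600:600+b.shape[1]]=b
cv2.imwrite("pics/ov.png",cv2.resize(o,(800,341))[:,:,::-1])
E
```

```text
tip [ 0.4824 -0.2674  0.0849] z.087 top/side [ 0.4819 -0.2669  0.087 ] [ 0.483 -0.269  0.087]
drainer [[0.5484, -0.2091, 0.01], [0.5658, -0.427, 0.01], [0.4382, -0.4355, 0.01], [0.419, -0.2195, 0.01]]
drainer [[0.5479, -0.2081, 0.015], [0.5652, -0.4249, 0.015], [0.4382, -0.4334, 0.015], [0.4191, -0.2185, 0.015]]
drainer side corners [[0.5496, -0.2098, 0.01], [0.5677, -0.4311, 0.01], [0.4415, -0.4432, 0.01], [0.422, -0.2228, 0.01]]
bottle base [0.7514112  0.20889394 0.        ] cap [0.74870041 0.21048461 0.1289412 ]
```

View pics/ov.png

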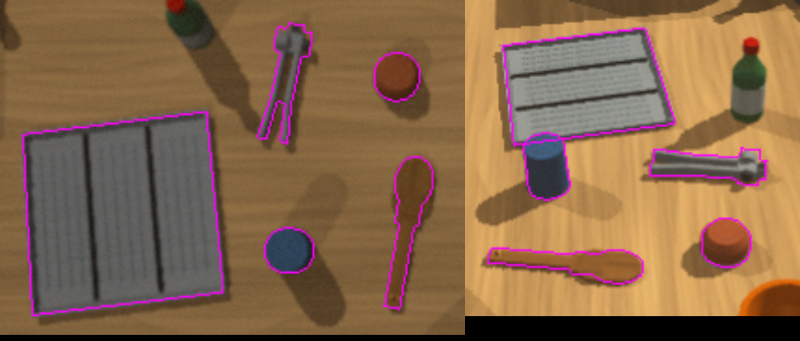

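step_arm(
  rows=[
    [2.15,2.95,0,-0.0195],
    [2.15,2.95,0,-0.0195],
    [2.15,2.95,0,-0.0195],
    [2.15,2.95,0,-0.0195],
    [2.15,2.95,0,-0.0195],
    [2.15,2.95,0,-0.0195],
    [2.15,2.95,0,-0.0195],
    [2.15,2.95,0,-0.0195],
    [2.15,2.95,0,-0.0195],
    [2.15,2.95,0,-0.0195],
    [2.15,2.95,0,-0.0195],
    [2.15,2.95,0,-0.0195],
  ],
  gripper=0,
  grip_force=30,
)

```text
t: 3.5
ee_pos: [0.4333, -0.2706, 0.2419]
orientation: [1.0, 0.018, 0.0, 0.0]
wrist_force: [0.5, -0.2, -0.6]
finger_gap: 0.0872
grip_force: 0.0
```

step_arm(
  rows=[
    [2.15,2.95,0,-0.0195],
    [2.15,2.95,0,-0.0195],
    [2.15,2.95,0,-0.0195],
    [2.15,2.95,0,-0.0195],
    [2.15,2.95,-1,-0.0195],
    [2.15,2.95,-1,-0.0195],
    [2.15,2.95,-1,-0.0195],
    [2.15,2.95,-1,-0.0195],
    [2.15,2.95,-1,-0.0195],
    [2.15,2.95,-1,-0.0195],
    [2.15,2.95,-1,-0.0195],
    [2.15,2.95,-1,-0.0195],
  ],
)

```text
t: 4.5
ee_pos: [0.6914, 0.0832, 0.1609]
orientation: [0.995, -0.099, 0.0, 0.0]
wrist_force: [0.7, -0.0, 0.7]
finger_gap: 0.0869
grip_force: 0.0
```

step_arm(
  rows=[
    [0,0,0,0],
    [0,0,0,0],
  ],
)

```text
t: 4.67
ee_pos: [0.6903, 0.0849, 0.1598]
orientation: [0.995, -0.096, -0.001, -0.001]
wrist_force: [0.1, -0.3, -0.6]
finger_gap: 0.0865
grip_force: 0.0
```

step_arm(
  rows=[
    [0,-0.1,-2.2,0],
    [0,-0.1,-2.2,0],
    [0,0,-2.2,0],
    [0,0,-2.2,0],
    [0,0,-2.2,0],
    [0,0,-2.0,0],
    [0,0,0,0],
  ],
)

```text
t: 5.25
ee_pos: [0.6879, 0.0775, 0.0276]
orientation: [0.995, -0.099, -0.003, 0.001]
wrist_force: [-1.1, -1.3, -1.0]
finger_gap: 0.0869
grip_force: 0.0
```

step_arm(
  rows=[
    [0,0,0,0],
  ],
)

```text
t: 5.33
ee_pos: [0.6899, 0.0784, 0.0314]
orientation: [0.995, -0.099, -0.001, 0.0]
wrist_force: [0.8, -0.3, 0.7]
finger_gap: 0.0873
grip_force: 0.0
```

step_arm(
  rows=[
    [0,0.1,-0.8,0],
    [0,0,0,0],
    [0,0,0,0],
  ],
)

```text
t: 5.58
ee_pos: [0.6909, 0.0809, 0.0245]
orientation: [0.995, -0.098, 0.001, -0.0]
wrist_force: [1.1, 1.4, 0.5]
finger_gap: 0.087
grip_force: 0.0
```

step_arm(
  rows=[
    [0,0,0,0],
    [0,0,0,0],
    [0,0,0,0],
    [0,0,0,0],
    [0,0,0,0],
    [0,0,0,0],
    [0,0,0,0],
    [0,0,0,0],
  ],
  gripper=255,
  grip_force=35,
)

```text
t: 6.25
ee_pos: [0.6905, 0.0808, 0.0235]
orientation: [0.995, -0.098, -0.0, -0.0]
wrist_force: [-0.4, 0.3, 0.3]
finger_gap: 0.0417
grip_force: 0.0
```

step_arm(
  rows=[
    [0,0,0,0],
    [0,0,0,0],
    [0,0,0,0],
    [0,0,0,0],
    [0,0,0,0],
    [0,0,0,0],
  ],
)

```text
t: 6.75
ee_pos: [0.6905, 0.081, 0.0235]
orientation: [0.995, -0.098, -0.0, -0.0]
wrist_force: [-0.1, 0.0, -1.0]
finger_gap: 0.0297
grip_force: 35.0
```

step_arm(
  rows=[
    [0,0,1,0],
    [0,0,2,0],
    [0,0,3,0],
    [0,0,3,0],
    [0,0,1,0],
    [0,0,0,0],
  ],
)

```text
t: 7.25
ee_pos: [0.6923, 0.0813, 0.1274]
orientation: [0.995, -0.098, 0.003, -0.001]
wrist_force: [0.9, 0.9, -2.3]
finger_gap: 0.0298
grip_force: 35.0
```

step_arm(
  rows=[
    [-1.71,2.61,0,0.026],
    [-1.71,2.61,0,0.026],
    [-1.71,2.61,0,0.026],
    [-1.71,2.61,0,0.026],
    [-1.71,2.61,0,0.026],
    [-1.71,2.61,0,0.026],
    [-1.71,2.61,0,0.026],
    [-1.71,2.61,0,0.026],
    [-1.71,2.61,0,0.026],
    [-1.71,2.61,0,0.026],
    [-1.71,2.61,0,0.026],
    [-1.71,2.61,0,0.026],
  ],
)

```text
t: 8.25
ee_pos: [0.4836, 0.3943, 0.1215]
orientation: [0.998, 0.058, -0.001, 0.001]
wrist_force: [-0.5, 1.8, -2.7]
finger_gap: 0.0295
grip_force: 35.0
```

step_arm(
  rows=[
    [0,0,0,0],
    [0,0,-2,0],
    [0,0,-2,0],
    [0,0,-2,0],
    [0,0,-1,0],
    [0,0,0,0],
    [0,0,0,0],
    [0,0,0,0],
  ],
)

```text
t: 8.92
ee_pos: [0.4856, 0.3945, 0.0543]
orientation: [0.998, 0.058, 0.0, -0.0]
wrist_force: [0.8, 0.7, -2.6]
finger_gap: 0.0296
grip_force: 35.0
```

step_arm(
  rows=[
    [0,0,-1.2,0],
    [0,0,-0.8,0],
    [0,0,-0.6,0],
    [0,0,0,0],
    [0,0,0,0],
    [0,0,0,0],
  ],
)

```text
t: 9.42
ee_pos: [0.4852, 0.394, 0.0273]
orientation: [0.998, 0.058, -0.0, 0.0]
wrist_force: [0.1, 0.2, -3.2]
finger_gap: 0.0297
grip_force: 35.0
```

step_arm(
  rows=[
    [0,0,0,0],
    [0,0,0,0],
    [0,0,0,0],
    [0,0,0,0],
  ],
  gripper=125,
)

```text
t: 9.75
ee_pos: [0.4854, 0.3943, 0.0279]
orientation: [0.998, 0.058, 0.0, -0.0]
wrist_force: [-0.9, -0.2, -0.3]
finger_gap: 0.0429
grip_force: 0.0
```

step_arm(
  rows=[
    [0,0,2,0],
    [0,0,3,0],
    [0,-1,3,0],
    [-0.2,-3,2,-0.03],
    [-0.2,-3.6,0,-0.03],
    [-0.2,-3.6,0,-0.03],
    [-0.2,-3.6,0,-0.03],
    [-0.2,-3.6,0,-0.03],
    [-0.2,-3.6,0,-0.03],
    [-0.2,-3.6,0,-0.03],
    [-0.2,-3.6,0,-0.03],
    [-0.2,-3.6,0,-0.03],
  ],
)

```text
t: 10.75
ee_pos: [0.467, 0.0644, 0.128]
orientation: [0.997, -0.078, 0.001, -0.0]
wrist_force: [0.7, -0.3, -0.3]
finger_gap: 0.0445
grip_force: 0.0
```

step_arm(
  rows=[
    [-0.2,-3.6,0,-0.03],
    [-0.2,-3.6,0,-0.04],
    [-0.2,-3.6,0,0],
    [0,-3.7,0,0],
    [0,0,0,0],
    [0,0,0,0],
  ],
  gripper=40,
)

```text
t: 11.25
ee_pos: [0.4612, -0.0809, 0.1278]
orientation: [0.993, -0.114, 0.0, 0.0]
wrist_force: [0.9, 1.1, 0.3]
finger_gap: 0.0715
grip_force: 0.0
```

step_arm(
  rows=[
    [0,0.2,-2,0.034],
    [0,0,-2.5,0],
    [0,0,-2.5,0],
    [0,0,-2,0],
    [0,0,-1,0],
    [0,0,-0.6,0],
    [0,0,0,0],
    [0,0,0,0],
    [0,0,0,0],
  ],
)

```text
t: 12.0
ee_pos: [0.4622, -0.0768, 0.0227]
orientation: [0.995, -0.095, 0.001, 0.0]
wrist_force: [0.7, 0.5, 0.3]
finger_gap: 0.0733
grip_force: 0.0
```

step_arm(
  rows=[
    [0,0,0,0],
    [0,0,0,0],
    [0,0,0,0],
    [0,0,0,0],
    [0,0,0,0],
    [0,0,0,0],
    [0,0,0,0],
    [0,0,0,0],
    [0,0,0,0],
    [0,0,0,0],
    [0,0,0,0],
    [0,0,0,0],
  ],
  gripper=255,
  grip_force=20,
)

```text
t: 13.0
ee_pos: [0.4613, -0.0769, 0.0215]
orientation: [0.995, -0.095, -0.0, -0.0]
wrist_force: [0.2, -0.7, -0.5]
finger_gap: 0.0214
grip_force: 20.0
```

step_arm(
  rows=[
    [0,0,1,0],
    [0,0,2.5,0],
    [0,0,3.5,0],
    [0,0,3,0],
    [0,0.5,1,0],
    [0.3,2.5,0,0.03],
    [0.4,3,0,0.03],
    [0.4,3,0,0.03],
    [0.4,3,0,0.03],
    [0.4,3,0,0.03],
    [0.4,3,0,0.03],
    [0.4,3,0,0.03],
  ],
)

```text
t: 14.0
ee_pos: [0.488, 0.1347, 0.1318]
orientation: [1.0, 0.011, 0.0, 0.0]
wrist_force: [0.8, -0.5, -0.0]
finger_gap: 0.0214
grip_force: 20.0
```

step_arm(
  rows=[
    [0.4,3,0,0.03],
    [0.4,3,0,0.03],
    [0.2,3,0,0.03],
    [0,3.1,0,0.035],
    [0,0,0,0],
    [0,0,0,0],
    [0,0,0,0],
  ],
)

```text
t: 14.58
ee_pos: [0.498, 0.2536, 0.1314]
orientation: [0.997, 0.072, -0.0, 0.0]
wrist_force: [0.3, -0.1, -0.2]
finger_gap: 0.0215
grip_force: 20.0
```

step_arm(
  rows=[
    [0,-1.5,-1.5,-0.03],
    [0,-1.4,-2.5,0],
    [0,0,-2.5,0],
    [0,0,-2,0],
    [0,0,0,0],
    [0,0,-1,0],
    [0,0,-0.6,0],
    [0,0,-0.4,0],
    [0,0,0,0],
    [0,0,0,0],
  ],
)

```text
t: 15.42
ee_pos: [0.4986, 0.2253, 0.027]
orientation: [0.998, 0.057, 0.0, -0.0]
wrist_force: [-1.0, -0.0, -0.1]
finger_gap: 0.0218
grip_force: 20.0
```

step_arm(
  rows=[
    [0,0,0,0],
    [0,0,0,0],
    [0,0,0,0],
    [0,0,0,0],
  ],
  gripper=150,
)

```text
t: 15.75
ee_pos: [0.4985, 0.2252, 0.0269]
orientation: [0.998, 0.057, 0.0, -0.0]
wrist_force: [-0.7, -0.2, -1.3]
finger_gap: 0.0341
grip_force: 0.0
```

step_arm(
  rows=[
    [0,0,2,0],
    [0,0,3.5,0],
    [0,0,3.5,0],
    [1.4,-2.28,1,0.121],
    [1.4,-2.28,0,0.121],
    [1.4,-2.28,0,0.121],
    [1.4,-2.28,0,0.121],
    [1.4,-2.28,0,0.121],
    [1.4,-2.28,0,0.121],
    [1.4,-2.28,0,0.121],
    [1.4,-2.28,0,0.121],
    [1.4,-2.28,0,0.121],
  ],
)

```text
t: 16.75
ee_pos: [0.6249, 0.0186, 0.1267]
orientation: [0.823, 0.569, 0.0, 0.0]
wrist_force: [1.0, -0.5, 0.3]
finger_gap: 0.0356
grip_force: 0.0
```

step_arm(
  rows=[
    [1.4,-2.28,0,0.121],
    [1.4,-2.28,0,0.121],
    [1.4,-2.28,0,0.121],
    [1.4,-2.28,0,0.121],
    [0,0,0,0],
    [0,0,0,0],
    [0,0,0,0],
  ],
  gripper=0,
)

```text
t: 17.33
ee_pos: [0.68, -0.0706, 0.1264]
orientation: [0.665, 0.747, 0.0, -0.0]
wrist_force: [-0.9, 0.9, 0.9]
finger_gap: 0.0747
grip_force: 0.0
```

```bash
python3 - <<'E'
from h import *
P=[eyes.grab_frame("top"),eyes.grab_frame("side")]
cv2.imwrite("pics/mid.png",np.hstack([cv2.resize(P[0]["img"][170:330,110:390],None,fx=1.7,fy=1.7),cv2.resize(P[1]["img"][90:250,200:390],None,fx=1.7,fy=1.7)])[:,:,::-1])
s=robot.read_state(); print(s["t"],s["ee_pos"],s["orientation"])
for nm,l,x in(("press","press_c",(.485,.394,[.115])),("paddle","paddle_c",(.5044,.2254,[.115])),("bowl","bowl_c",(.68,-.0715,[0]))):
    for p in P:
        L=eyes.silhouettes(p,l)
        c=proj(p,[x[0],x[1],.01])[0]; L=[d for d in L if np.hypot(*(np.array(d["extent"][:2])-c))<30]
        if L: print(nm,L[0]["score"],*fit(nm,[(p,L[0]["mask"])],x,.003 if nm!="bowl" else 0))
E
```

```text
17.4333 [ 0.67992666 -0.06972897  0.12675091] [ 6.64292942e-01  7.47472299e-01  1.34450044e-04 -1.76247781e-04]
press 0.73 [0.4848 0.3944 0.114 ] 0.284
press 0.62 [0.483  0.3925 0.0902] 0.132
paddle 0.92 [0.5047 0.2263 0.1103] 0.111
paddle 0.84 [0.503  0.2244 0.1046] 0.137
bowl 0.91 [ 0.6786 -0.0723  0.1092] 0.057
```

View pics/mid.png

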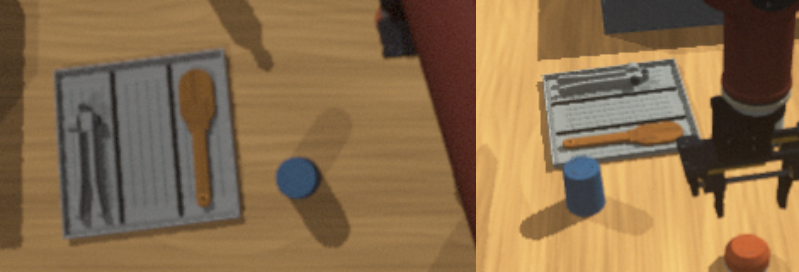

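Both tools lie flat and centred: in the top crop the press is at about (92,165) and the paddle at (200,140). Next is the bowl.

step_arm(
  rows=[
    [0,-0.2,-2,0],
    [0,0,-2.5,0],
    [0,0,-2.5,0],
    [0,0,-1.5,0],
    [0,0,-1,0],
    [0,0,-0.7,0],
    [0,0,0,0],
    [0,0,0,0],
  ],
)

```text
t: 18.4
ee_pos: [0.6808, -0.0732, 0.0253]
orientation: [0.665, 0.747, 0.0, 0.0]
wrist_force: [0.3, 0.3, 0.7]
finger_gap: 0.0871
grip_force: 0.0
```

step_arm(
  rows=[
    [0,0,0,0],
    [0,0,0,0],
    [0,0,0,0],
    [0,0,0,0],
    [0,0,0,0],
    [0,0,0,0],
    [0,0,0,0],
    [0,0,0,0],
  ],
  gripper=255,
  grip_force=20,
)

```text
t: 19.07
ee_pos: [0.6804, -0.0734, 0.0251]
orientation: [0.665, 0.747, -0.0, 0.0]
wrist_force: [-2.4, -0.6, 5.8]
finger_gap: 0.0665
grip_force: 20.0
```

step_arm(
  rows=[
    [0,0,1,0],
    [0,0,2,0],
    [0,0,3,0],
    [0,0,3,0],
    [-1.43,2.95,0,0],
    [-1.43,2.95,0,0],
    [-1.43,2.95,0,0],
    [-1.43,2.95,0,0],
    [-1.43,2.95,0,0],
    [-1.43,2.95,0,0],
    [-1.43,2.95,0,0],
    [-1.43,2.95,0,0],
  ],
)

```text
t: 20.07
ee_pos: [0.565, 0.164, 0.115]
orientation: [0.665, 0.747, 0.0, 0.0]
wrist_force: [0.0, 0.4, -1.2]
finger_gap: 0.0665
grip_force: 20.0
```

step_arm(
  rows=[
    [-1.43,2.95,0,0],
    [-1.43,2.95,0,0],
    [-1.43,2.95,0,0],
    [-1.43,2.95,0,0],
    [-1.43,2.95,0,0],
    [0,0,0,0],
    [0,0,0,0],
  ],
)

```text
t: 20.65
ee_pos: [0.4928, 0.3126, 0.1151]
orientation: [0.663, 0.749, 0.0, -0.0]
wrist_force: [0.6, -1.6, -1.7]
finger_gap: 0.0662
grip_force: 20.0
```

step_arm(
  rows=[
    [0.1,-0.2,-1.5,0],
    [0,0,-2,0],
    [0,0,-2,0],
    [0,0,-1.2,0],
    [0,0,-0.7,0],
    [0,0,-0.5,0],
    [0,0,-0.3,0],
    [0,0,-0.3,0],
    [0,0,-0.1,0],
    [0,0,0,0],
    [0,0,0,0],
  ],
)

```text
t: 21.57
ee_pos: [0.4956, 0.3084, 0.029]
orientation: [0.665, 0.747, 0.0, 0.0]
wrist_force: [0.4, 0.4, -1.1]
finger_gap: 0.0667
grip_force: 20.0
```

step_arm(
  rows=[
    [0,0,0,0],
    [0,0,0,0],
  ],
)

```text
t: 21.73
ee_pos: [0.4955, 0.3083, 0.0289]
orientation: [0.665, 0.747, 0.0, 0.0]
wrist_force: [-0.3, 0.4, -2.0]
finger_gap: 0.0665
grip_force: 20.0
```

step_arm(
  rows=[
    [0,0,-0.1,0],
    [0,0,0,0],
    [0,0,0,0],
  ],
)

```text
t: 21.98
ee_pos: [0.4957, 0.3084, 0.0281]
orientation: [0.665, 0.747, 0.0, 0.0]
wrist_force: [-1.2, -1.0, 4.3]
finger_gap: 0.0665
grip_force: 20.0
```

step_arm(
  rows=[
    [0,0,0,0],
    [0,0,0,0],
    [0,0,0,0],
    [0,0,0,0],
    [0,0,0,0],
  ],
  gripper=0,
)

```text
t: 22.4
ee_pos: [0.4953, 0.3082, 0.0274]
orientation: [0.665, 0.747, -0.0, -0.0]
wrist_force: [0.0, -0.2, 0.1]
finger_gap: 0.0854
grip_force: 0.0
```

step_arm(
  rows=[
    [0,0,2,0],
    [0,0,3,0],
    [0,0,3.5,0],
    [0,0,3,0],
    [-0.6,-2.6,0,0],
    [-0.6,-2.6,0,0],
    [-0.6,-2.6,0,0],
    [-0.6,-2.6,0,0],
    [-0.6,-2.6,0,0],
    [-0.6,-2.6,0,0],
    [-0.6,-2.6,0,0],
    [-0.6,-2.6,0,0],
  ],
)

```text
t: 23.4
ee_pos: [0.4469, 0.099, 0.1426]
orientation: [0.665, 0.747, 0.0, 0.0]
wrist_force: [1.1, 0.3, -0.2]
finger_gap: 0.0869
grip_force: 0.0
```

step_arm(
  rows=[
    [-0.6,-2.5,0,0],
    [0,0,0,0],
    [0,0,0,0],
    [0,0,0,0],
  ],
)

```text
t: 23.73
ee_pos: [0.4416, 0.0757, 0.1427]
orientation: [0.665, 0.747, 0.0, 0.0]
wrist_force: [1.2, -0.1, 0.2]
finger_gap: 0.0871
grip_force: 0.0
```

```bash
python3 - <<'E'
from h import *
s=robot.read_state(); print(s["t"],s["ee_pos"],s["orientation"])
P=[eyes.grab_frame("top"),eyes.grab_frame("side")]
for p in P:
    for nm,l,x,z in(("bowl","bowl_c",(.4946,.3098,[0]),.003),("cup","blue_cup_c",(.4412,.0748,[0]),0)):
        c=proj(p,[x[0],x[1],.02])[0]; L=[d for d in eyes.silhouettes(p,l) if np.hypot(*(np.array(d["extent"][:2])-c))<20]
        if L: print(nm,*fit(nm,[(p,L[0]["mask"])],x,z))
E
```

```text
23.7333 [0.44157192 0.07567148 0.14273467] [6.64551032e-01 7.47242833e-01 2.08052107e-04 1.76136979e-04]
bowl [0.4969 0.3112 0.0103] 0.084
cup [0.4508 0.0284 0.412 ] 0.911
bowl [0.4976 0.3084 0.0664] 0.905
cup [0.4414 0.0729 0.0775] 0.085
```

step_arm(
  rows=[
    [0,0,-2,0],
    [0,0,-2.5,0],
    [0,0,-2.5,0],
    [0,0,-1.5,0],
    [0,0,-0.9,0],
    [0,0,0,0],
    [0,0,0,0],
  ],
)

```text
t: 24.62
ee_pos: [0.4415, 0.0756, 0.0488]
orientation: [0.664, 0.747, 0.0, -0.0]
wrist_force: [0.9, -0.0, 0.4]
finger_gap: 0.0869
grip_force: 0.0
```

step_arm(
  rows=[
    [0,0,0,0],
    [0,0,0,0],
    [0,0,0,0],
    [0,0,0,0],
    [0,0,0,0],
    [0,0,0,0],
    [0,0,0,0],
    [0,0,0,0],
  ],
  gripper=255,
  grip_force=20,
)

```text
t: 25.28
ee_pos: [0.4415, 0.0751, 0.0488]
orientation: [0.665, 0.747, -0.0, 0.0]
wrist_force: [-1.8, -0.8, 6.3]
finger_gap: 0.0586
grip_force: 20.1
```

step_arm(
  rows=[
    [0,0,1,0],
    [0,0,2.5,0],
    [0,0,3.5,0],
    [0,0,3.5,0],
    [0,0,2.5,0],
    [0.4,-2.9,0,-0.01],
    [0.4,-3,0,-0.01],
    [0.4,-3,0,-0.01],
    [0.4,-3,0,0],
    [0.4,-3,0,0],
    [0.4,-3,0,0],
    [0.4,-3,0,0],
  ],
)

```text
t: 26.28
ee_pos: [0.4692, -0.1351, 0.179]
orientation: [0.676, 0.737, 0.0, -0.0]
wrist_force: [0.6, 0.3, -2.4]
finger_gap: 0.0589
grip_force: 20.0
```

step_arm(
  rows=[
    [0.4,-3,0,0],
    [0.4,-3,0,0],
    [0.4,-3,0,0],
    [0.4,-3,0,0],
    [0.3,-1.4,0,0],
    [0,0,0,0],
    [0,0,0,0],
    [0,0,0,0],
    [0,0,0,0],
  ],
)

```text
t: 27.03
ee_pos: [0.4886, -0.2662, 0.1788]
orientation: [0.675, 0.738, 0.0, -0.0]
wrist_force: [0.2, 0.0, -2.2]
finger_gap: 0.0592
grip_force: 20.0
```

```bash
python3 - <<'E'
from h import *
s=robot.read_state(); print(s["t"],s["ee_pos"],s["orientation"])
P=[eyes.grab_frame("top"),eyes.grab_frame("side")]
cv2.imwrite("pics/hang.png",np.hstack([cv2.resize(p["img"][a:b,c:d],None,fx=3,fy=3) for p,(a,b,c,d) in zip(P,((200,300,380,500),(240,340,230,340)))])[:,:,::-1])
p=P[1]
for l in["blue_cup_c"]:
    L=eyes.silhouettes(p,l)
    if L: print(L[0]["extent"],fit("cup",[(p,L[0]["mask"])],(.489,-.268,[0]),s["ee_pos"][2]-.0488))
E
```

```text
27.0333 [ 0.48856699 -0.26621457  0.17876164] [ 6.74965810e-01  7.37848973e-01  1.71902076e-04 -1.34914975e-04]
[278.2, 267.8, 38.9, 47.0] (array([ 0.4882, -0.2684,  0.0639]), np.float64(0.152))
```

View pics/hang.png

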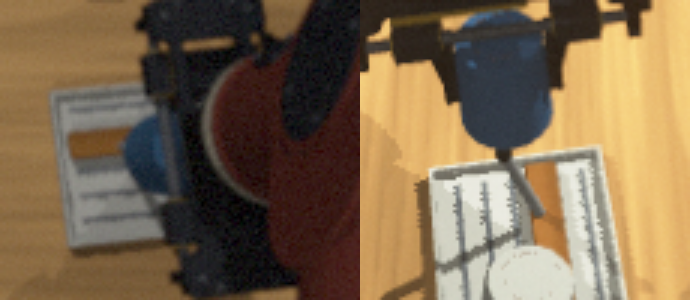

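The blue cup sits directly over the tip (side crop (503,155)), with the white cup clear below it. Lowering.

step_arm(
  rows=[
    [0,-0.15,-1,0],
    [0,0,-1.5,0],
    [0,0,-1.5,0],
    [0,0,-1.5,0],
    [0,0,-1.5,0],
    [0,0,-1.2,0],
    [0,0,-0.8,0],
    [0,0,0,0],
    [0,0,0,0],
  ],
)

```text
t: 27.93
ee_pos: [0.4884, -0.2692, 0.0884]
orientation: [0.676, 0.737, 0.0, -0.0]
wrist_force: [0.7, 0.1, -1.3]
finger_gap: 0.0589
grip_force: 20.0
```

step_arm(
  rows=[
    [0,0,-0.4,0],
    [0,0,-0.4,0],
    [0,0,-0.4,0],
    [0,0,-0.2,0],
    [0,0,0,0],
    [0,0,0,0],
  ],
)

```text
t: 28.43
ee_pos: [0.4884, -0.2693, 0.0745]
orientation: [0.676, 0.737, -0.0, -0.0]
wrist_force: [-0.2, -0.6, -1.2]
finger_gap: 0.0588
grip_force: 20.0
```

step_arm(
  rows=[
    [0,0,-0.15,0],
    [0,0,-0.15,0],
    [0,0,0,0],
    [0,0,0,0],
  ],
)

```text
t: 28.77
ee_pos: [0.4886, -0.2694, 0.0717]
orientation: [0.676, 0.737, 0.0, 0.0]
wrist_force: [1.0, 0.1, -0.7]
finger_gap: 0.0591
grip_force: 20.0
```

step_arm(
  rows=[
    [0,0,-0.1,0],
    [0,0,0,0],
    [0,0,0,0],
  ],
)

```text
t: 29.02
ee_pos: [0.4887, -0.2695, 0.0713]
orientation: [0.676, 0.737, -0.0, 0.0]
wrist_force: [-1.8, 1.9, 5.5]
finger_gap: 0.0591
grip_force: 20.1
```

step_arm(
  rows=[
    [0,0,0,0],
    [0,0,0,0],
    [0,0,0,0],
  ],
  gripper=70,
)

```text
t: 29.27
ee_pos: [0.4884, -0.2694, 0.0705]
orientation: [0.676, 0.737, -0.0, 0.0]
wrist_force: [-0.0, -0.0, -0.3]
finger_gap: 0.0629
grip_force: 0.1
```

step_arm(
  rows=[
    [0,0,0,0],
    [0,0,0,0],
    [0,0,0,0],
    [0,0,0,0],
    [0,0,0,0],
    [0,0,0,0],
  ],
  gripper=0,
)

```text
t: 29.77
ee_pos: [0.4884, -0.2693, 0.0705]
orientation: [0.676, 0.737, 0.0, -0.0]
wrist_force: [0.7, -0.3, 0.1]
finger_gap: 0.0862
grip_force: 0.0
```

step_arm(
  rows=[
    [0,0,0.5,0],
    [0,0,1,0],
    [0,0,2,0],
    [0,0,3,0],
    [0,0,3,0],
    [0,0,2,0],
    [0,3,0,0],
    [-0.5,4,0,0],
    [-0.5,4,0,0],
    [-0.5,4,0,0],
    [-0.5,4,0,0],
    [0,0,0,0],
  ],
)

```text
t: 30.77
ee_pos: [0.468, -0.0711, 0.187]
orientation: [0.672, 0.74, 0.001, 0.0]
wrist_force: [0.0, 1.4, -0.5]
finger_gap: 0.0871
grip_force: 0.0
```

```bash
python3 - <<'E'
from h import *
s=robot.read_state(); print(s["t"],s["ee_pos"])
P=[eyes.grab_frame("top"),eyes.grab_frame("side")]
cv2.imwrite("pics/end.png",np.hstack([cv2.resize(P[0]["img"][150:330,130:500],(400,195)),cv2.resize(P[1]["img"][90:390,200:500],(400,400))[:195]]) [:,:,::-1])
cv2.imwrite("pics/end2.png",cv2.resize(P[1]["img"][100:390,220:400],None,fx=2,fy=2)[:,:,::-1])
px=[]
for l in["blue_cup_c","white_cup_c","sieve"]: print(l,[[ [round(float(v)) for v in d["pixel"]] for d in eyes.landmark_of(p,l)[:2]] for p in P])
E
```

```text
30.7667 [ 0.46804995 -0.07113074  0.18698393]
blue_cup_c [[[427, 254]], [[278, 300], [280, 134]]]
white_cup_c [[[473, 250]], [[284, 344]]]
sieve [[[400, 159]], [[395, 292]]]
```

View pics/end2.png

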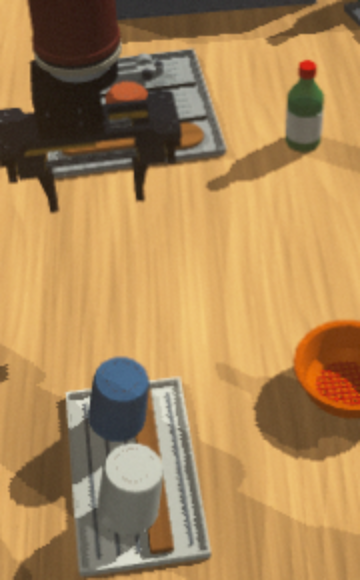

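View pics/end.png

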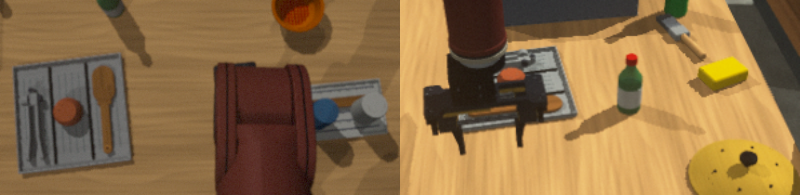

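The blue cup hangs on the left peg at (120,398), the white cup is unmoved at (130,490), and all three tray items are in their bays. I'll let it settle, then hand it in.

step_arm(
  rows=[
    [0,0,0,0],
    [0,0,0,0],
    [0,0,0,0],
    [0,0,0,0],
    [0,0,0,0],
    [0,0,0,0],
    [0,0,0,0],
    [0,0,0,0],
    [0,0,0,0],
    [0,0,0,0],
    [0,0,0,0],
    [0,0,0,0],
  ],
)

```text
t: 32.17
ee_pos: [0.4684, -0.0793, 0.1855]
orientation: [0.676, 0.737, -0.0, -0.0]
wrist_force: [0.4, 0.7, -0.4]
finger_gap: 0.0871
grip_force: 0.0
```

```bash
python3 - <<'E'
from h import *
P=[eyes.grab_frame("top"),eyes.grab_frame("side")]
for l in["blue_cup_c","white_cup_c"]: print(l,tri(P,[eyes.landmark_of(p,l)[0]["pixel"] for p in P]).round(3))
print(robot.close_job())
E
```

```text
blue_cup_c [ 0.48  -0.267  0.05 ]
white_cup_c [ 0.495 -0.383  0.065]
the job is handed in; nothing more can be done
None
```

I handed the job in after about 32 s of robot time. In the last pictures the bowl, press and paddle lie in their bays, the blue cup hangs on the left peg, and the white cup and sieve look unmoved; `close_job()` gave no verdict, and a last rough two-camera estimate put the blue cup's centre at 50 mm, just under its 50.5 mm limit.

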